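Load the bobbin winder and hold its run dial at three

TASK

Only one of the two empty bobbins has a bore wide enough to slide over the spindle of the green bench winder: put that one upright on the spindle, all the way down, and let go of it; leave the other one standing upright on the counter. Then grip the winder's spring-return dial, turn it clockwise past the first and second clicks to the third (the three red dots) and keep it there: the winder only runs while the dial is held, so finish still holding the dial at the third click. Do not disturb the other things on the counter.

Things in the scene. Friction and masses are not known exactly. Their poses are not given: they have to be found in the camera images.
- winder: bench bobbin winder, fixed to the counter: a green box with an aluminium top plate, 110 (x) x 240 (y) x 35 mm high; origin at the centre of its underside, z up. Its top carries the steel spindle at its own y = +70 mm and the black dial at y = -70 mm; a thin steel post 12 mm wide, 24 mm high stands on the top plate at x = +38, y = 0
- spindle_seat (a point): on the spindle's axis, on the flat collar (48 mm wide, 4 mm above the top plate, 39 mm above the counter) on which a fitted bobbin rests; the upright spindle is 19 mm in diameter and rises 40 mm above this point, its last 7 mm tapering to 6 mm
- bobbin_wide: empty bobbin that fits: orange flanges, white core, 44 mm in diameter (core 42), 36 mm high, 40 g, with a through bore 24 mm wide; origin at the centre of its lower end, z along its axis; stands upright at the start. Which of the two places on the counter it stands in varies
- bobbin_narrow: bobbin of the same shape and colours whose bore is only 12 mm wide, so that it does not go over the spindle; origin at the centre of its lower end, z along its axis
- dial (a joint): angle of the dial in rad: 0 = off (at rest against its stop), growing as it turns clockwise seen from above; clicks (detents) at 0.4, 0.8 and 1.2 marked by one, two and three dots on the top plate (three = red), end stop at 1.45. A spring always turns it back to 0 when let go, from any click; it takes about 0.11 N m to turn it past the first click and 0.13 to 0.16 N m to reach and hold the third
- dial_grip (a point): on the dial's axis, at the height to grip, 66 mm above the counter (it does not turn with the dial; its axes are the winder's). The dial is a black disc 48 mm wide, its top 46 mm above the counter, with an upright grip bar 42 mm long, 10 mm wide, from 46 to 74 mm above the counter. At 0 the bar lies along the winder's x axis with its white pointer line to the winder's +x
- spool: bystander: loose spool of red thread near the bobbins, 32 mm wide, 50 mm high, standing on the counter; origin at the centre of its underside
- glue: bystander: loose yellow glue tin near the bobbins, with a black cap, 62 mm wide, 84 mm high; origin at the centre of its underside
- tape: bystander: loose yellow tape measure, 58 x 69 x 29 mm; origin at the centre of its underside
Mind the look-alikes: they are no part of the job. Leave any purple look-alike of the bobbin_wide alone. Leave any black look-alike of the bobbin_narrow alone.

How it is judged:
By the outcome, as a careful person would: the job done as asked, in the order asked, and still so for the second after the job is handed in, while the arm keeps its last pose, push and grip.
It also fails if it takes over 51 s, if anything falls off the work surface, if the arm or the gripper's body presses on something with over 40 N, if the wrist force passes 120 N, or if a joint passes its speed limit or range.

ROBOT

A 7-joint arm with a two-finger parallel gripper is mounted at the origin on a cart in front of the work surface, level with it; the furniture and walls round the work are solid. World frame = base frame: x ahead of the robot, y to its left, z up, the work surface at z = 0. Lengths are in m, angles in rad, forces in N, time in s.
With the tool pointing down it reaches from about 0.4 to 0.85 m from the base axis. Payload 10.4 kg.
Tool frame: the origin (TCP) lies at the very end of the fingers, on their centre line; the grasp point (between the pads) lies 19 mm behind it (r.pinch_z is the distance from the TCP to the grasp point, in m); z points along the fingers, y is the line along which they close (so a half turn about z gives the same grasp; the last joint's range is limited). The gripper opens to 87 mm and grips with 3 to 60 N. Pads are 19 mm wide; open, the fingers measure 117 mm over their backs; the gripper's body (75 mm by 190 mm) begins 51 mm behind the grasp point.
Start: joints at [-1.296, 0.332, -0.065, 1.46, 0.022, 1.35, -0.088], TCP at [0.183, 0.598, 0.223] pointing down, gripper open.
Joint ranges: [-2.6, 2.6], [-0.5, 2.12], [-1.47, 1.34], [0.16, 2.42], [-1.27, 4.41], [0.06, 2.06], [-2.6, 2.6]. Speed limits (rad/s): [2.22, 2.22, 2.79, 2.79, 3.14, 3.14, 3.14].

INTERFACE

Orientations are given as a unit quaternion [x, y, z, w].
In Python, from bench import r, camera gives the robot as it stands. The module is installed in compiled form; this text tells all that it offers.
- The arm moves only by the shell command python3 -m pendant 'ROWS' [FORCE]. ROWS is JSON, a list of rows, each an object with "dp": the shift along the tool's x, y, z as a fraction of full scale, a list of three; "rotation": the turn, a rotation vector about the tool's x, y, z as a fraction of full scale, a list of three; "jaw": the opening, from 0 (shut) to 1 (fully open). A call has 1 to 8 rows; each row is the pose to reach, as a shift and turn from the pose commanded when the call began, along the tool's axes at that moment, turning the shorter way round; what a row does not reach only later rows make up. Full scale, the value 1, is 0.15 m for a shift and 2 pi rad for a turn. A row lasts 1/8 s, in which the tool goes at most 62.5 mm and 10.7 degrees, less where a joint would pass 70% of its speed; a pose out of reach is approached as far as the arm can. A call with a number of a shift or a turn outside -1 to 1 is refused whole. A call with a gripper value outside its range is refused whole. The fingers move at their own pace and stop on an object; FORCE is the grip in N (left out, the last holds). Time passes only in rows, so rows that repeat a pose let the fingers close. It gives the time, the measured TCP pose, the force, the opening and the grip force at its end, in the units of the state.
- r.read_state(): the state, without advancing time (a new reading comes with each control period).
- camera(name): name is "scene" or "top" or "wrist"; returns a dict with "image" (384x512x3 uint8, red, green, blue), "z_map" (384x512 float32, m along the optical axis (not along the pixel's ray), 0 where there is no reading), "mtx" (3x3 intrinsics, pixels), "T" (4x4, takes a point from camera to world coordinates). Camera axes: x right, y down, z forward; pixel columns grow to the right and rows downward; lengths in m; the calibration is good to about 2 mm. A picture is of the moment at which its call begins.
- r.close_job(): hands the job in; it is judged then, once.
The state is a dict: "time": time; "joint_positions": joint angles; "joint_vel": joint speeds; "joint_torque": joint torques, N m; "ee_pos": TCP position; "eef_rot": TCP orientation; "ft_force": force on the tool from outside, world axes, zero at the start; "torque": the same for the moment, N m; "width": finger opening in m; "grip_force": force on a finger pad.
Only numpy, scipy, OpenCV 4.12 (cv2) and the standard library are available. Lean on these libraries where they do the work, as an engineer would, in place of code of your own. Each camera call takes 0.05 s, during which the arm holds its last target. There are 200 camera calls.

## Working session

There is one attempt and no reset: what is moved stays moved. The work goes in short steps, Python scripts to look and compute and a shell command to move; the robot and the scene stay as the last step left them, time stands still between calls to the robot, and variables do not carry over. Pictures are saved under pics/ and viewed, at most 10 in all, crops included, and the job is handed in when it is done.

```bash
mkdir -p pics; python3 - <<'E'
from bench import r,camera
import cv2,numpy as np
for n in ["scene","top"]:
    c=camera(n); cv2.imwrite(f"pics/{n}0.png",cv2.resize(c["image"][:,:,::-1],(800,600)))
    np.savez(f"{n}0.npz",**c); print(n,c["T"].round(3).tolist(),c["mtx"].round(1).tolist())
print(r.read_state(),r.pinch_z)
E
```

```text
scene [[0.594, -0.379, 0.71, -0.173], [-0.805, -0.277, 0.525, -0.378], [-0.003, -0.883, -0.47, 0.516], [0.0, 0.0, 0.0, 1.0]] [[361.6, 0.0, 255.2], [0.0, 361.6, 186.8], [0.0, 0.0, 1.0]]
top [[-0.015, -0.988, 0.152, 0.328], [-1.0, 0.018, 0.013, 0.127], [-0.016, -0.152, -0.988, 0.998], [0.0, 0.0, 0.0, 1.0]] [[370.8, 0.0, 257.0], [0.0, 370.8, 190.9], [0.0, 0.0, 1.0]]
{'time': 0.1, 'joint_positions': array([-1.29561856,  0.33279303, -0.06471438,  1.46087808,  0.02160085,
        1.34987469, -0.08846321]), 'joint_vel': array([-1.15355411e-03, -3.37957839e-04, -1.32408273e-04, -3.24266822e-03,
        7.97489093e-05, -3.21770652e-04,  1.53297071e-03]), 'joint_torque': array([ 9.71927184e-04, -6.24538922e+01,  2.41429074e-02, -3.90720785e+01,
       -6.15864596e-02,  3.67324613e-02,  4.63307549e-05]), 'ee_pos': array([0.183266  , 0.59716308, 0.22183339]), 'eef_rot': array([ 1.48304649e-01,  9.88941523e-01, -6.25228295e-04, -6.69335614e-05]), 'ft_force': array([ 0.17926818,  0.36188901, -0.54229877]), 'torque': array([-0.01064138,  0.01486889,  0.01667725]), 'grip_force': 0.0, 'width': 0.08713281270520387} 0.0187
```

View pics/scene0.png

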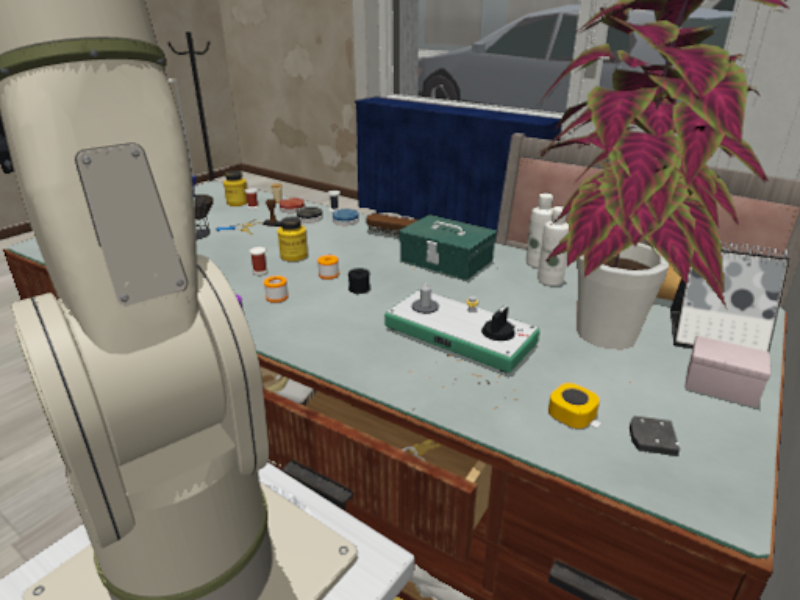

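View pics/top0.png

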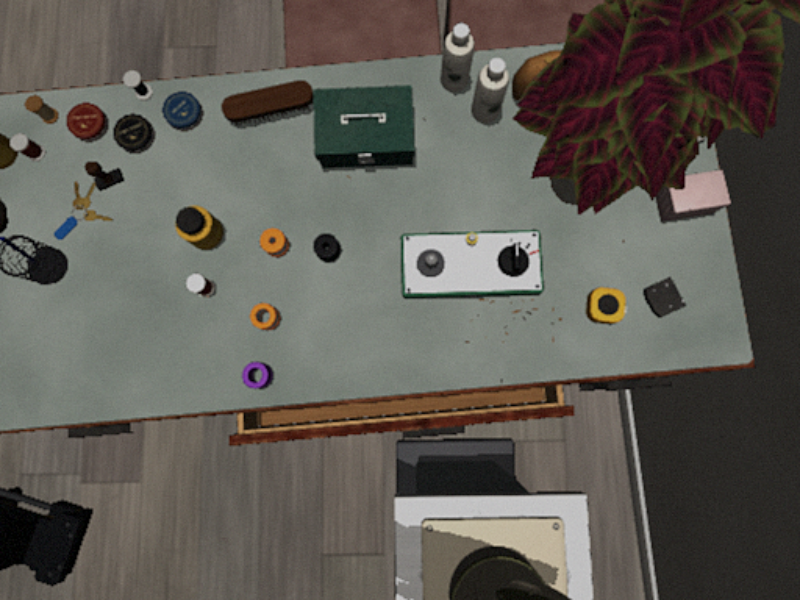

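The top view has five candidates. The orange ones are at (263,316), which seems to have the wider bore, and (273,242), which seems narrower. The purple one at (256,375) and the black one at (327,248) are look-alikes to leave alone. The winder is at (472,264), with its spindle at (430,262) and dial at (513,260). I'll confirm in a crop and measure.

```bash
cat > h.py <<'E'
import numpy as np,cv2
def cloud(c):
    v,u=np.mgrid[0:384,0:512]; z=c["z_map"]; K=c["mtx"]; T=c["T"]
    P=np.stack([(u-K[0,2])/K[0,0]*z,(v-K[1,2])/K[1,1]*z,z],-1)
    return P@T[:3,:3].T+T[:3,3], z>0
def orange(im):
    h=cv2.cvtColor(im,cv2.COLOR_RGB2HSV); return (h[...,0]>5)&(h[...,0]<18)&(h[...,1]>180)&(h[...,2]>120)
E
python3 - <<'E'
import numpy as np,cv2
from h import *
for n in ["top","scene"]:
    c=dict(np.load(n+"0.npz")); P,ok=cloud(c); im=c["image"]
    box=(P[...,0]>.35)&(P[...,0]<.8)&(P[...,1]>-.35)&(P[...,1]<.7)&ok
    m=(orange(im)&box&(P[...,2]>.0)&(P[...,2]<.06)).astype(np.uint8)
    k,l,s,ce=cv2.connectedComponentsWithStats(m)
    for i in range(1,k):
        if s[i,4]<25: continue
        q=P[(l==i)]; q=q[q[:,2]>.028]
        if len(q)<8: continue
        (a,rad)=cv2.minEnclosingCircle(q[:,:2].astype(np.float32))
        print(n,"orange px",ce[i].round(1),s[i,4],"circ",np.round(a,4),round(rad,4),"z",np.percentile(q[:,2],[50,95]).round(4))
    b=box&(P[...,1]<.2)&(P[...,1]>-.2)&(P[...,0]<.65)
    pl=b&(abs(P[...,2]-.035)<.005)
    k,l,s,ce=cv2.connectedComponentsWithStats(pl.astype(np.uint8)); i=1+s[1:,4].argmax()
    q=P[l==i]; print(n,"plate",cv2.minAreaRect(q[:,:2].astype(np.float32)),np.median(q[:,2]))
    hi=b&(P[...,2]>.052)&(P[...,2]<.1)
    k,l,s,ce=cv2.connectedComponentsWithStats(hi.astype(np.uint8))
    for i in range(1,k):
        if s[i,4]<5: continue
        q=P[l==i]; print(n,"high px",ce[i].round(1),s[i,4],"mean",q.mean(0).round(4),"min",q.min(0).round(4),"max",q.max(0).round(4))
c=np.load("top0.npz")["image"]
a=cv2.resize(c[130:255,110:235,::-1],(500,500),interpolation=cv2.INTER_CUBIC)
cv2.imwrite("pics/crop1.png",a)
E
```

```text
top orange px [174.1 153.7] 166 circ [0.5825 0.3602] 0.0214 z [0.0364 0.0388]
top orange px [168.1 201.8] 122 circ [0.4523 0.3736] 0.0211 z [0.0359 0.039 ]
top plate ((0.5376473665237427, 0.01977591961622238), (0.10957178473472595, 0.23908285796642303), 0.6293461322784424) 0.03526905690982196
top high px [365.5 121.9] 34 mean [ 0.6453 -0.1433  0.0758] min [ 0.6405 -0.1546  0.0522] max [ 0.65   -0.1332  0.0997]
top high px [302.2 151.2] 32 mean [0.5757 0.0203 0.0562] min [0.5663 0.0124 0.0521] max [0.5849 0.0284 0.0616]
top high px [330.3 164.1] 93 mean [ 0.5369 -0.0487  0.0701] min [ 0.5171 -0.0553  0.0529] max [ 0.5606 -0.0444  0.0776]
top high px [276.  165.5] 52 mean [0.5353 0.09   0.0729] min [0.5278 0.0818 0.0533] max [0.5447 0.0977 0.0815]
scene plate ((0.5337222814559937, 0.019619733095169067), (0.11073828488588333, 0.24039819836616516), 0.9816591739654541) 0.036919076007295465
scene high px [272.1 186.9] 73 mean [0.5306 0.0873 0.0676] min [0.5246 0.0802 0.0535] max [0.5392 0.0981 0.0814]
scene high px [383.3 196.1] 410 mean [ 0.6375 -0.1705  0.0768] min [ 0.6288 -0.1998  0.0522] max [ 0.6498 -0.1327  0.0997]
scene high px [302.  191.7] 32 mean [0.5718 0.0198 0.0568] min [0.5644 0.011  0.0527] max [0.5801 0.0295 0.0623]
scene high px [319.6 202.6] 116 mean [ 0.5316 -0.052   0.0675] min [ 0.5141 -0.0556  0.0524] max [ 0.5567 -0.0448  0.0786]
```

View pics/crop1.png

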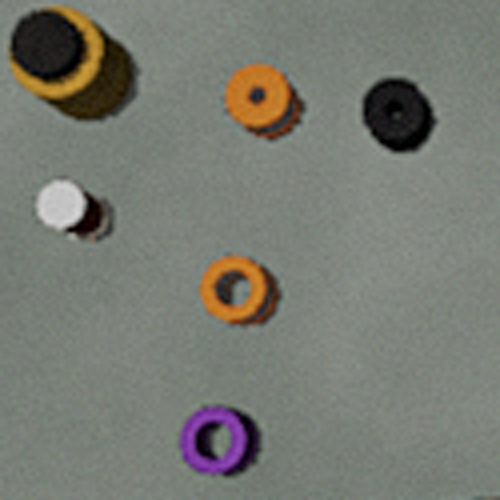

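The crop confirms it. The wide-bore orange bobbin is at crop (235,289), and its bore is about half its width. The orange one at (259,96) has a narrow bore. Purple (216,440) and black (397,114) are the look-alikes. Heights check out: about 36 mm for the bobbin, 35 mm for the plate and 75–80 mm for the spindle tip and bar. I'll move above the wide bobbin.

```bash
cat >> h.py <<'E'
def to(x,y,z,yaw=None):
    # dp / rot fractions to bring TCP to world (x,y,z); yaw = wanted azimuth of tool y in deg (mod 180)
    from bench import r
    from scipy.spatial.transform import Rotation as R
    s=r.read_state(); A=R.from_quat(s["eef_rot"]); d=A.inv().apply(np.array([x,y,z])-s["ee_pos"])
    print("t",round(s["time"],2),"tcp",s["ee_pos"].round(4),"j",s["joint_positions"].round(2),"w",round(s["width"],4),"dp",(d/.15).round(4))
    Y=A.as_matrix()
    if yaw is not None:
        B=np.array([np.cos(np.radians(yaw)),np.sin(np.radians(yaw)),0])
        if B@Y[:,1]<0: B=-B
        Z=np.array([0,0,-1.]); W=np.stack([np.cross(B,Z),B,Z],1)
        print("rot",((A.inv()*R.from_matrix(W)).as_rotvec()/2/np.pi).round(4), "yaw now",np.degrees(np.arctan2(Y[1,1],Y[0,1])).round(2))
E
python3 -m pendant '[{"dp":[-0.3,-0.13,0],"rotation":[0,0,0],"jaw":1},{"dp":[-0.6,-0.25,0],"rotation":[0,0,0],"jaw":1},{"dp":[-0.9,-0.37,0],"rotation":[0,0,0],"jaw":1},{"dp":[-1,-0.42,0],"rotation":[0,0,0],"jaw":1},{"dp":[-1,-0.42,0],"rotation":[0,0,0],"jaw":1}]'
python3 -m pendant '[{"dp":[-0.3,-0.13,0],"rotation":[0,0,0],"jaw":1},{"dp":[-0.6,-0.25,0],"rotation":[0,0,0],"jaw":1},{"dp":[-0.9,-0.37,0],"rotation":[0,0,0],"jaw":1},{"dp":[-1,-0.42,0],"rotation":[0,0,0],"jaw":1},{"dp":[-1,-0.42,0],"rotation":[0,0,0],"jaw":1}]'
python3 -c "
from h import *; to(.4523,.3736,.15,90)"
```

```text
time: 0.72
ee_pos: [0.3089, 0.4927, 0.2224]
eef_rot: [0.149, 0.989, -0.0, -0.0]
ft_force: [-0.8, 0.8, 0.4]
width: 0.087
grip_force: 0.0
time: 1.35
ee_pos: [0.4326, 0.3898, 0.2223]
eef_rot: [0.148, 0.989, 0.0, -0.0]
ft_force: [-0.7, 0.8, 0.4]
width: 0.0873
grip_force: 0.0
t 1.35 tcp [0.4326 0.3898 0.2223] j [-0.91  0.24  0.12  1.59 -0.03  1.32  0.48] w 0.0873 dp [-0.1573 -0.0646  0.4819]
rot [ 0.     -0.0001 -0.0474] yaw now 72.95
```

```bash

python3 -m pendant '[{"dp":[-0.08,-0.03,0.1],"rotation":[0,0,-0.025],"jaw":1},{"dp":[-0.157,-0.065,0.15],"rotation":[0,0,-0.0475],"jaw":1},{"dp":[-0.157,-0.065,0.15],"rotation":[0,0,-0.0475],"jaw":1},{"dp":[-0.157,-0.065,0.15],"rotation":[0,0,-0.0475],"jaw":1}]'
python3 - <<'E'
from h import *
from bench import camera
c=camera("wrist"); np.savez("w1.npz",**c)
cv2.imwrite("pics/w1.png",c["image"][:,:,::-1])
P,ok=cloud(c); m=(orange(c["image"])&ok&(P[...,2]>.005)&(P[...,2]<.06)).astype(np.uint8)
k,l,s,ce=cv2.connectedComponentsWithStats(m)
for i in range(1,k):
    if s[i,4]<100: continue
    q=P[l==i]; q=q[q[:,2]>.03]
    if len(q)<20: continue
    a,rad=cv2.minEnclosingCircle(q[:,:2].astype(np.float32)); print(ce[i],s[i,4],np.round(a,4),round(rad,4),np.percentile(q[:,2],[50,95]).round(4))
print(c["T"].round(3).tolist())
to(.4523,.3736,.006,90)
E
```

```text
time: 1.85
ee_pos: [0.4515, 0.3747, 0.2004]
eef_rot: [0.0, 1.0, 0.001, -0.0]
ft_force: [-0.6, 0.2, 0.3]
width: 0.0872
grip_force: 0.0
[[-0.0, 0.955, 0.297, 0.369], [1.0, -0.0, 0.002, 0.375], [0.002, 0.297, -0.955, 0.362], [0.0, 0.0, 0.0, 1.0]]
t 1.9 tcp [0.4517 0.3745 0.2005] j [-0.85  0.26  0.1   1.6  -0.03  1.28  0.82] w 0.087 dp [-0.0042 -0.0072  1.2967]
rot [ 0.0002 -0.      0.    ] yaw now 90.02
```

View pics/w1.png

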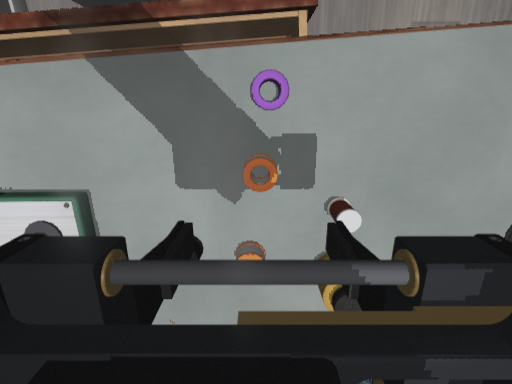

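The wrist view shows the wide bobbin in shadow at (260,173), purple at (269,90), the spool at (345,214) and the narrow bobbin at (250,252). I'll relax the colour threshold for the shadow.

```bash
python3 - <<'E'
from h import *
c=dict(np.load("w1.npz")); P,ok=cloud(c)
m=np.zeros((384,512),bool); m[145:205,230:290]=1
q=P[m&ok&(P[...,2]>.032)&(P[...,2]<.042)]
a,rad=cv2.minEnclosingCircle(q[:,:2].astype(np.float32)); print(len(q),np.round(a,4),rad,np.median(q[:,2]), np.median(P[m&(P[...,2]<.01)][:,2]), q.min(0),q.max(0))
E
```

```text
671 [0.451  0.3753] 0.022055314853787422 0.035056820956913926 -0.0011563418886470223 [0.42926318 0.35393564 0.03200649] [0.47218994 0.39708156 0.03758745]
```

```bash

python3 -m pendant '[{"dp":[0,0,0.35],"rotation":[0,0,0],"jaw":1},{"dp":[0,0,0.7],"rotation":[0,0,0],"jaw":1},{"dp":[0,0,0.95],"rotation":[0,0,0],"jaw":1},{"dp":[0,0,0.95],"rotation":[0,0,0],"jaw":0.9}]'
python3 -m pendant '[{"dp":[0,0,0.2],"rotation":[0,0,0],"jaw":0.8},{"dp":[0,0,0.345],"rotation":[0,0,0],"jaw":0.8},{"dp":[0,0,0.345],"rotation":[0,0,0],"jaw":0.8},{"dp":[0,0,0.345],"rotation":[0,0,0],"jaw":0.4},{"dp":[0,0,0.345],"rotation":[0,0,0],"jaw":0.4},{"dp":[0,0,0.345],"rotation":[0,0,0],"jaw":0.4},{"dp":[0,0,0.345],"rotation":[0,0,0],"jaw":0.4},{"dp":[0,0,0.345],"rotation":[0,0,0],"jaw":0.4}]' 12
python3 -c "
from h import *; to(.4512,.375,.006,90)"
```

```text
time: 2.4
ee_pos: [0.4508, 0.3724, 0.0554]
eef_rot: [-0.0, 1.0, -0.002, -0.002]
ft_force: [-0.2, -0.4, 0.2]
width: 0.0829
grip_force: 0.0
time: 3.4
ee_pos: [0.4532, 0.3731, 0.0065]
eef_rot: [-0.0, 1.0, 0.0, 0.0]
ft_force: [-1.6, -1.2, 6.7]
width: 0.0441
grip_force: 12.0
t 3.4 tcp [0.4532 0.3731 0.0065] j [-0.84  0.46  0.08  1.78 -0.05  0.9   0.84] w 0.0441 dp [0.0132 0.0126 0.0032]
rot [0.0001 0.0001 0.0001] yaw now 90.03
```

```bash

python3 -m pendant '[{"dp":[0,0,-0.3],"rotation":[0,0,0],"jaw":0.4},{"dp":[0,0,-0.6],"rotation":[0,0,0],"jaw":0.4},{"dp":[0,0,-0.95],"rotation":[0,0,0],"jaw":0.4},{"dp":[-0.1,-0.3,-0.95],"rotation":[0,0,0],"jaw":0.4},{"dp":[-0.2,-0.6,-0.95],"rotation":[0,0,0],"jaw":0.4},{"dp":[-0.3,-0.9,-0.95],"rotation":[0,0,0],"jaw":0.4},{"dp":[-0.3,-0.9,-0.95],"rotation":[0,0,0],"jaw":0.4}]'
python3 -c "
from h import *; to(.535,.0897,.15,90)"
```

```text
time: 4.28
ee_pos: [0.4995, 0.2333, 0.1484]
eef_rot: [0.003, 1.0, -0.001, 0.0]
ft_force: [0.1, -0.7, -0.7]
width: 0.0435
grip_force: 12.0
t 4.28 tcp [0.4995 0.2333 0.1484] j [-0.68  0.22  0.18  1.76 -0.04  1.16  1.08] w 0.0435 dp [-0.2427 -0.9561 -0.0095]
rot [-0.0002  0.0001 -0.001 ] yaw now 89.65
```

```bash

python3 -m pendant '[{"dp":[-0.0,-0.2,0],"rotation":[0,0,0],"jaw":0.4},{"dp":[-0.0,-0.4,0],"rotation":[0,0,0],"jaw":0.4},{"dp":[-0.0,-0.5,0],"rotation":[0,0,0],"jaw":0.4},{"dp":[-0.0,-0.5,0],"rotation":[0,0,0],"jaw":0.4},{"dp":[-0.0,-0.5,0],"rotation":[0,0,0],"jaw":0.4}]'
python3 - <<'E'
from h import *
from bench import camera
c=camera("wrist"); np.savez("w2.npz",**c); cv2.imwrite("pics/w2.png",cv2.resize(c["image"][:,:,::-1],(800,600)))
P,ok=cloud(c)
b=ok&(P[...,1]<.2)&(P[...,1]>-.2)&(P[...,0]<.65)&(P[...,0]>.45)
pl=b&(abs(P[...,2]-.035)<.004)
q=P[pl]; print("plate",cv2.minAreaRect(q[:,:2].astype(np.float32)),np.median(q[:,2]))
hi=b&(P[...,2]>.05)&(P[...,2]<.085)
k,l,s,ce=cv2.connectedComponentsWithStats(hi.astype(np.uint8))
for i in range(1,k):
    if s[i,4]<15: continue
    q=P[l==i]; print(ce[i].round(),s[i,4],"mean",q.mean(0).round(4),"min",q.min(0).round(4),"max",q.max(0).round(4))
to(.535,.0897,.15,90)
E
```

```text
time: 4.9
ee_pos: [0.4978, 0.1644, 0.1483]
eef_rot: [-0.001, 1.0, 0.0, -0.0]
ft_force: [-0.4, 0.0, 0.8]
width: 0.0434
grip_force: 12.0
plate ((0.532068133354187, 0.021801568567752838), (0.10111048072576523, 0.23691445589065552), 0.7322942614555359) 0.03412383130026275
[ 46. 226.] 845 mean [ 0.5303 -0.0448  0.0629] min [ 0.515  -0.0545  0.0501] max [ 0.5574 -0.0417  0.0744]
[186. 229.] 386 mean [0.5304 0.0943 0.0673] min [0.5252 0.0829 0.05  ] max [0.544  0.101  0.0783]
t 4.95 tcp [0.4978 0.1644 0.1482] j [-0.6   0.16  0.22  1.83 -0.04  1.15  1.2 ] w 0.0441 dp [-0.2467 -0.4985 -0.012 ]
rot [ 0.0001 -0.      0.0004] yaw now 90.14
```

View pics/w2.png

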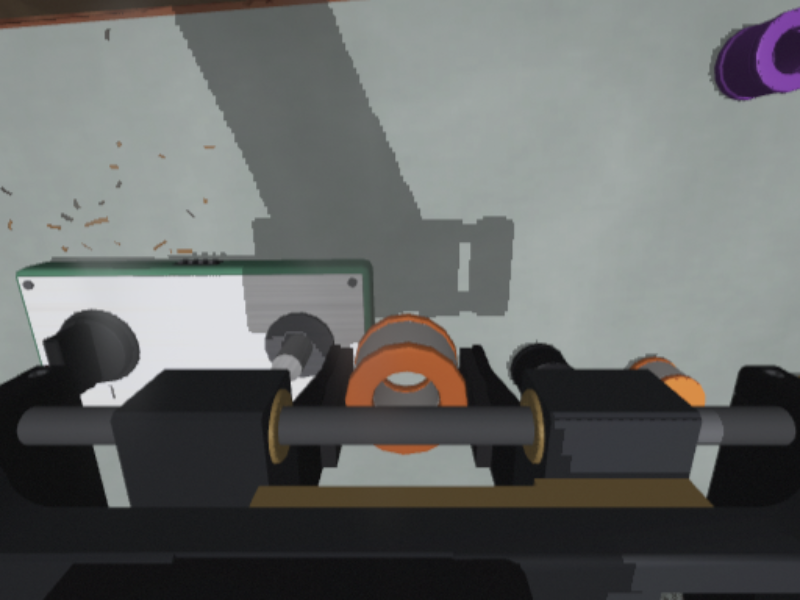

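The wrist view shows the bobbin upright in the hand, ring centred near (405,395). The spindle tip is at (290,365) and the dial at (95,345). I'll fit cylinders of known radius to the depth points in each view.

```bash
cat > fit.py <<'E'
from h import *
from scipy.optimize import least_squares
def cyl(q,R,g):
    f=least_squares(lambda p:np.hypot(q[:,0]-p[0],q[:,1]-p[1])-R,g,loss="soft_l1",f_scale=.001); return f.x.round(4),round(float(np.abs(f.fun).mean()),5),len(q)
def near(P,ok,x,y,r,z0,z1): return P[ok&(np.hypot(P[...,0]-x,P[...,1]-y)<r)&(P[...,2]>z0)&(P[...,2]<z1)]
E
python3 - <<'E'
from fit import *
for n in ["top0","scene0","w2"]:
    c=dict(np.load(n+".npz")); P,ok=cloud(c)
    q=near(P,ok,.534,.09,.02,.046,.070); print(n,"spindle",cyl(q,.0095,[.534,.09]))
    q=near(P,ok,.534,.09,.02,.0765,.085); print(" tip",q.mean(0).round(4),len(q))
    b=ok&(abs(P[...,0]-.535)<.08)&(abs(P[...,1]-.02)<.15)&(abs(P[...,2]-.035)<.005); q=P[b]
    print(" x edges",np.percentile(q[:,0],[.3,99.7]).round(4),"y edges",np.percentile(q[:,1],[.3,99.7]).round(4))
P,ok=cloud(c); im=c["image"]; h=cv2.cvtColor(im,cv2.COLOR_RGB2HSV)
o=(h[...,0]<18)&(h[...,1]>120)
q=near(P,ok&o,.498,.164,.035,.13,.2); print("bob z",np.percentile(q[:,2],[1,50,99]).round(4))
t=q[q[:,2]>np.percentile(q[:,2],98)-.006]; print("top ring",cv2.minEnclosingCircle(t[:,:2].astype(np.float32)),t.min(0),t.max(0))
s=near(P,ok,.498,.164,.035,.14,.2); s=s[np.hypot(s[:,0]-.498,s[:,1]-.164)>.0175]; print(cyl(s,.0218,[.498,.164]))
E
```

```text
top0 spindle (array([0.5378, 0.0898]), 0.00022, 14)
 tip [0.5371 0.0896 0.0786] 13
 x edges [0.4837 0.5921] y edges [-0.0981  0.1388]
scene0 spindle (array([0.5362, 0.0908]), 0.00108, 55)
 tip [0.5341 0.0882 0.079 ] 13
 x edges [0.4798 0.5864] y edges [-0.0994  0.137 ]
w2 spindle (array([0.5352, 0.0913]), 0.00021, 218)
 tip [0.5324 0.0925 0.0772] 17
 x edges [0.4814 0.5816] y edges [-0.0957  0.1389]
bob z [0.1447 0.1767 0.1782]
top ring ((0.49511852860450745, 0.16546563804149628), 0.022195810452103615) [0.47342825 0.14358267 0.17275869] [0.51686139 0.1873579  0.17907827]
(array([0.4967, 0.1647]), 0.0033, 4488)
```

```bash

python3 -m pendant '[{"dp":[-0.09,-0.17,0],"rotation":[0,0,0],"jaw":0.4},{"dp":[-0.18,-0.34,0],"rotation":[0,0,0],"jaw":0.4},{"dp":[-0.268,-0.496,0],"rotation":[0,0,0],"jaw":0.4},{"dp":[-0.268,-0.496,0.2],"rotation":[0,0,0],"jaw":0.4},{"dp":[-0.268,-0.496,0.38],"rotation":[0,0,0],"jaw":0.4},{"dp":[-0.268,-0.496,0.38],"rotation":[0,0,0],"jaw":0.4},{"dp":[-0.268,-0.496,0.38],"rotation":[0,0,0],"jaw":0.4},{"dp":[-0.268,-0.496,0.38],"rotation":[0,0,0],"jaw":0.4}]'
python3 - <<'E'
from fit import *
from bench import camera
out=[]
for n in ["scene","top"]:
    c=camera(n); np.savez(n+"3.npz",**c)
    P,ok=cloud(c); h=cv2.cvtColor(c["image"],cv2.COLOR_RGB2HSV); o=(h[...,0]<18)&(h[...,1]>120)
    q=near(P,ok&o,.536,.09,.05,.07,.14)
    if len(q)>20: print(n,len(q),q.min(0).round(4),q.max(0).round(4),cyl(q,.022,[.536,.09]))
    out.append(cv2.resize(c["image"][140:240,200:350] if n=="scene" else c["image"][110:210,200:350],(600,400),interpolation=cv2.INTER_CUBIC)[:290,:,::-1])
cv2.imwrite("pics/p3.png",np.vstack(out))
to(.538,.09,.089,90)
E
```

```text
time: 5.95
ee_pos: [0.539, 0.089, 0.0926]
eef_rot: [-0.001, 1.0, 0.0, 0.001]
ft_force: [1.0, 0.1, -1.2]
width: 0.0441
grip_force: 12.0
scene 115 [0.515  0.064  0.0881] [0.5553 0.1124 0.1251] (array([0.5382, 0.0877]), 0.00407, 115)
t 6.05 tcp [0.5388 0.0888 0.0922] j [-0.49  0.27  0.28  1.84 -0.09  1.04  1.4 ] w 0.0439 dp [0.0053 0.0082 0.0215]
rot [0.0001 0.0002 0.0001] yaw now 90.05
```

View pics/p3.png

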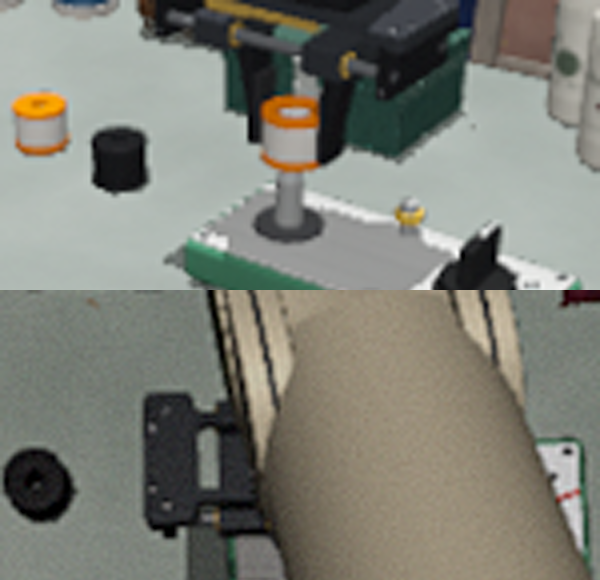

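The scene crop shows the bobbin (290,135) centred over the spindle (290,195). The top view is blocked by the arm. I'll lower part way and check the force.

```bash

python3 -m pendant '[{"dp":[0.003,0.004,0.03],"rotation":[0,0,0],"jaw":0.4},{"dp":[0.003,0.004,0.06],"rotation":[0,0,0],"jaw":0.4},{"dp":[0.003,0.004,0.09],"rotation":[0,0,0],"jaw":0.4},{"dp":[0.003,0.004,0.12],"rotation":[0,0,0],"jaw":0.4},{"dp":[0.003,0.004,0.15],"rotation":[0,0,0],"jaw":0.4},{"dp":[0.003,0.004,0.15],"rotation":[0,0,0],"jaw":0.4}]'
python3 -c "
from h import *; to(.538,.09,.0455,90)"
```

```text
time: 6.8
ee_pos: [0.5375, 0.089, 0.0683]
eef_rot: [-0.0, 1.0, -0.0, -0.0]
ft_force: [0.2, -0.6, -0.3]
width: 0.0436
grip_force: 12.0
t 6.8 tcp [0.5375 0.089  0.0683] j [-0.48  0.3   0.27  1.86 -0.1   0.99  1.4 ] w 0.0436 dp [-0.0034  0.0066  0.1522]
rot [-0.     -0.0001  0.0001] yaw now 90.04
```

```bash

python3 -m pendant '[{"dp":[0,0,0.04],"rotation":[0,0,0],"jaw":0.4},{"dp":[0,0,0.08],"rotation":[0,0,0],"jaw":0.4},{"dp":[0,0,0.12],"rotation":[0,0,0],"jaw":0.4},{"dp":[0,0,0.14],"rotation":[0,0,0],"jaw":0.4},{"dp":[0,0,0.15],"rotation":[0,0,0],"jaw":0.4},{"dp":[0,0,0.15],"rotation":[0,0,0],"jaw":0.4}]'
python3 -c "
from h import *; to(.538,.09,.0455,90)"
```

```text
time: 7.55
ee_pos: [0.5378, 0.0891, 0.0463]
eef_rot: [-0.0, 1.0, 0.0, 0.0]
ft_force: [-0.3, -0.3, -0.5]
width: 0.0439
grip_force: 12.0
t 7.55 tcp [0.5378 0.0891 0.0463] j [-0.48  0.33  0.27  1.88 -0.11  0.95  1.41] w 0.0439 dp [-0.0012  0.0062  0.0052]
rot [0.     0.     0.0001] yaw now 90.04
```

```bash

python3 -m pendant '[{"dp":[0,0,0],"rotation":[0,0,0],"jaw":0.7},{"dp":[0,0,0],"rotation":[0,0,0],"jaw":0.7},{"dp":[0,0,0],"rotation":[0,0,0],"jaw":0.7},{"dp":[0,0,-0.1],"rotation":[0,0,0],"jaw":0.7},{"dp":[0,0,-0.35],"rotation":[0,0,0],"jaw":0.7},{"dp":[0,0,-0.65],"rotation":[0,0,0],"jaw":0.7},{"dp":[0,-0.2,-0.75],"rotation":[0,0,0],"jaw":0.5},{"dp":[0,-0.25,-0.75],"rotation":[0,0,0],"jaw":0.5}]'
python3 - <<'E'
from fit import *
from bench import camera
c=camera("scene"); P,ok=cloud(c); h=cv2.cvtColor(c["image"],cv2.COLOR_RGB2HSV); o=(h[...,0]<18)&(h[...,1]>120)
q=near(P,ok&o,.536,.09,.04,.03,.14); print(q.min(0),q.max(0))
cv2.imwrite("pics/p4.png",cv2.resize(c["image"][130:250,220:370,::-1],(750,600),interpolation=cv2.INTER_CUBIC))
to(.537,-.05,.11,90.7)
E
```

```text
time: 8.55
ee_pos: [0.5388, 0.0498, 0.1611]
eef_rot: [0.001, 1.0, 0.0, 0.002]
ft_force: [0.9, 0.2, -0.8]
width: 0.0484
grip_force: 0.0
[0.51332857 0.06670712 0.03975158] [0.55200064 0.1078838  0.08165471]
t 8.6 tcp [0.5381 0.0497 0.1597] j [-0.46  0.19  0.31  1.79 -0.06  1.17  1.45] w 0.047 dp [ 0.0068 -0.6649  0.3315]
rot [ 0.      0.0002 -0.0023] yaw now 89.89
```

View pics/p4.png

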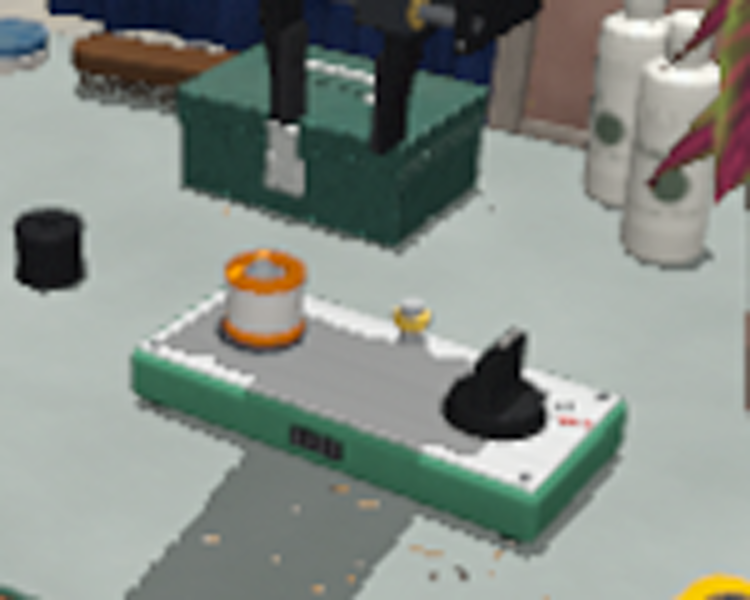

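The bobbin sits flat on the collar at crop (264,300), its ring at z ≈ 0.04–0.08 with the spindle visible inside it. The dial is at (500,390) and still off. Before the dial I'll check the clearance to the plant.

```bash
python3 - <<'E'
from fit import *
for n in ["top0","scene0"]:
    P,ok=cloud(dict(np.load(n+".npz")))
    d=np.hypot(P[...,0]-.538,P[...,1]+.05)
    for z0,z1 in [(.1,.2),(.2,.3),(.3,.5)]:
        m=ok&(P[...,2]>z0)&(P[...,2]<z1)&(d<.25)&(P[...,0]>.45)
        if m.any(): i=np.argmin(np.where(m,d,9)); print(n,z0,d.flat[i].round(3),P.reshape(-1,3)[i].round(3),m.sum())
E
python3 -m pendant '[{"dp":[0.003,-0.25,0],"rotation":[0,0,-0.002],"jaw":0.5},{"dp":[0.003,-0.5,0],"rotation":[0,0,-0.002],"jaw":0.5},{"dp":[0.003,-0.664,0.1],"rotation":[0,0,-0.002],"jaw":0.5},{"dp":[0.003,-0.664,0.3],"rotation":[0,0,-0.002],"jaw":0.5},{"dp":[0.003,-0.664,0.3],"rotation":[0,0,-0.002],"jaw":0.5},{"dp":[0.003,-0.664,0.3],"rotation":[0,0,-0.002],"jaw":0.5}]' 45
python3 -c "
from h import *; to(.538,-.0497,.0485,90.7)"
```

```text
top0 0.1 0.091 [ 0.586 -0.127  0.161] 1108
top0 0.2 0.091 [ 0.629 -0.051  0.297] 2163
top0 0.3 0.085 [ 0.618 -0.081  0.336] 10688
scene0 0.1 0.09 [ 0.579 -0.13   0.159] 2218
scene0 0.2 0.09 [ 0.628 -0.052  0.299] 3387
scene0 0.3 0.084 [ 0.618 -0.074  0.329] 7441
time: 9.35
ee_pos: [0.5377, -0.0472, 0.1143]
eef_rot: [-0.007, 1.0, 0.0, -0.0]
ft_force: [0.4, 0.4, -0.4]
width: 0.0431
grip_force: 0.0
t 9.35 tcp [ 0.5377 -0.0472  0.1143] j [-0.33  0.24  0.37  1.84 -0.1   1.08  1.67] w 0.0431 dp [-0.0019 -0.0169  0.4387]
rot [ 0.     -0.      0.0003] yaw now 90.82
```

```bash
python3 - <<'E'
from fit import *
for n in ["top0","scene0"]:
    P,ok=cloud(dict(np.load(n+".npz")))
    q=P[ok&(P[...,2]>.1)&(P[...,2]<.4)&(P[...,0]>.45)]-[.538,-.05,0]
    q=q[np.hypot(q[:,0],q[:,1])<.25]
    for turn in [-8,0,8,15,30,45,60,69,76]:
        a=np.radians(90.7-turn); Y=np.array([np.cos(a),np.sin(a)]); X=np.array([-Y[1],Y[0]])
        u=np.maximum(abs(q[:,:2]@X)-.0375,0); v=np.maximum(abs(q[:,:2]@Y)-.095,0); d=np.hypot(u,v)
        s=""
        for z0,z1 in [(.1,.2),(.2,.28),(.28,.34),(.34,.4)]:
            m=(q[:,2]>z0)&(q[:,2]<z1)
            if m.any(): i=np.where(m,d,9).argmin(); s+=f" {z0}:{d[i]*1e3:.0f}mm {(q[i]+[.538,-.05,0]).round(3)}"
        print(n,turn,s)
E
```

```text
top0 -8  0.1:0mm [ 0.588 -0.136  0.17 ] 0.2:19mm [ 0.606 -0.148  0.202] 0.28:15mm [ 0.582 -0.154  0.337] 0.34:1mm [ 0.589 -0.139  0.354]
top0 0  0.1:6mm [ 0.583 -0.132  0.157] 0.2:29mm [ 0.603 -0.156  0.202] 0.28:11mm [ 0.582 -0.154  0.337] 0.34:8mm [ 0.583 -0.149  0.346]
top0 8  0.1:17mm [ 0.583 -0.132  0.157] 0.2:40mm [ 0.601 -0.163  0.202] 0.28:17mm [ 0.576 -0.159  0.333] 0.34:19mm [ 0.58  -0.157  0.343]
top0 15  0.1:26mm [ 0.583 -0.13   0.156] 0.2:47mm [ 0.586 -0.182  0.278] 0.28:27mm [ 0.576 -0.159  0.333] 0.34:30mm [ 0.58  -0.157  0.343]
top0 30  0.1:41mm [ 0.584 -0.129  0.154] 0.2:59mm [ 0.613 -0.113  0.202] 0.28:42mm [ 0.629 -0.05   0.302] 0.34:47mm [ 0.636 -0.049  0.396]
top0 45  0.1:50mm [ 0.584 -0.129  0.154] 0.2:55mm [ 0.636 -0.082  0.204] 0.28:28mm [ 0.63  -0.049  0.3  ] 0.34:26mm [ 0.649 -0.026  0.37 ]
top0 60  0.1:36mm [ 0.652 -0.068  0.126] 0.2:40mm [ 0.636 -0.082  0.204] 0.28:9mm [ 0.63  -0.049  0.3  ] 0.34:6mm [ 0.644 -0.036  0.381]
top0 69  0.1:22mm [ 0.652 -0.068  0.126] 0.2:29mm [ 0.636 -0.082  0.204] 0.28:0mm [ 0.635 -0.05   0.305] 0.34:0mm [ 0.639 -0.049  0.392
[... 696 characters left out ...]

scene0 30  0.1:37mm [ 0.579 -0.13   0.159] 0.2:58mm [ 0.608 -0.119  0.204] 0.28:40mm [ 0.628 -0.049  0.301] 0.34:48mm [ 0.579 -0.152  0.345]
scene0 45  0.1:48mm [ 0.579 -0.13   0.159] 0.2:55mm [ 0.634 -0.084  0.205] 0.28:26mm [ 0.628 -0.049  0.301] 0.34:28mm [ 0.651 -0.028  0.372]
scene0 60  0.1:36mm [ 0.651 -0.069  0.126] 0.2:41mm [ 0.634 -0.084  0.205] 0.28:8mm [ 0.628 -0.049  0.303] 0.34:10mm [ 0.648 -0.038  0.377]
scene0 69  0.1:22mm [ 0.651 -0.069  0.126] 0.2:30mm [ 0.634 -0.084  0.205] 0.28:0mm [ 0.634 -0.051  0.307] 0.34:2mm [ 0.638 -0.053  0.393]
scene0 76  0.1:13mm [ 0.651 -0.069  0.126] 0.2:20mm [ 0.634 -0.084  0.205] 0.28:0mm [ 0.635 -0.057  0.314] 0.34:1mm [ 0.638 -0.053  0.393]
```

The leaf would be only about 2 mm from the gripper body when square-on. Approaching with an 8° clockwise lead clears it by more than 13 mm, and the turn moves the body further away from it. I'll do that.

```bash

python3 -m pendant '[{"dp":[-0.002,-0.014,0],"rotation":[0,0,0.022],"jaw":0.5},{"dp":[-0.002,-0.014,0.1],"rotation":[0,0,0.022],"jaw":0.5},{"dp":[-0.002,-0.014,0.25],"rotation":[0,0,0.022],"jaw":0.5},{"dp":[-0.002,-0.014,0.38],"rotation":[0,0,0.022],"jaw":0.5},{"dp":[-0.002,-0.014,0.43],"rotation":[0,0,0.022],"jaw":0.5},{"dp":[-0.002,-0.014,0.43],"rotation":[0,0,0.022],"jaw":0.5}]'
python3 -c "
from h import *; to(.538,-.0497,.0485,82.7)
from bench import r; print(r.read_state()['ft_force'])"
```

```text
time: 10.1
ee_pos: [0.5376, -0.0499, 0.049]
eef_rot: [0.062, 0.998, -0.0, -0.0]
ft_force: [-0.3, -0.2, 0.6]
width: 0.0436
grip_force: 0.0
t 10.1 tcp [ 0.5376 -0.0499  0.049 ] j [-0.32  0.33  0.38  1.89 -0.15  0.95  1.57] w 0.0436 dp [-0.0025  0.0019  0.0034]
rot [-0.     -0.0001  0.0006] yaw now 82.93
[-0.26263164 -0.20910655  0.59795927]
```

```bash

python3 -m pendant '[{"dp":[0,0,0],"rotation":[0,0,0],"jaw":0.2},{"dp":[0,0,0],"rotation":[0,0,0],"jaw":0},{"dp":[0,0,0],"rotation":[0,0,0],"jaw":0},{"dp":[0,0,0],"rotation":[0,0,0],"jaw":0},{"dp":[0,0,0],"rotation":[0,0,0],"jaw":0}]' 50
python3 -m pendant '[{"dp":[0,0,0],"rotation":[0,0,0.02],"jaw":0},{"dp":[0,0,0],"rotation":[0,0,0.04],"jaw":0},{"dp":[0,0,0],"rotation":[0,0,0.06],"jaw":0},{"dp":[0,0,0],"rotation":[0,0,0.08],"jaw":0},{"dp":[0,0,0],"rotation":[0,0,0.08],"jaw":0}]'
python3 -c "
from h import *; to(.538,-.0497,.0485,22)
from bench import r; s=r.read_state(); print(s['ft_force'],s['torque'])"
```

```text
time: 10.72
ee_pos: [0.5381, -0.0493, 0.0495]
eef_rot: [0.062, 0.998, 0.0, 0.0]
ft_force: [-0.5, 4.0, 2.4]
width: 0.0096
grip_force: 50.0
time: 11.35
ee_pos: [0.538, -0.0495, 0.0495]
eef_rot: [0.308, 0.951, 0.0, 0.0]
ft_force: [-0.2, 3.9, 3.4]
width: 0.0095
grip_force: 50.0
t 11.35 tcp [ 0.538  -0.0495  0.0495] j [-0.39  0.34  0.47  1.9  -0.18  0.95  1.1 ] w 0.0095 dp [-0.0005 -0.0009  0.0067]
rot [ 0.0001 -0.      0.0892] yaw now 54.12
[-0.20752962  3.88568277  3.37678685] [0.7741525  0.05483988 0.08875719]
```

```bash

python3 -m pendant '[{"dp":[0,0,0],"rotation":[0,0,0.02],"jaw":0},{"dp":[0,0,0],"rotation":[0,0,0.04],"jaw":0},{"dp":[0,0,0],"rotation":[0,0,0.06],"jaw":0},{"dp":[0,0,0],"rotation":[0,0,0.08],"jaw":0},{"dp":[0,0,0],"rotation":[0,0,0.091],"jaw":0},{"dp":[0,0,0],"rotation":[0,0,0.091],"jaw":0},{"dp":[0,0,0],"rotation":[0,0,0.091],"jaw":0}]'
python3 - <<'E'
from fit import *
to(.538,-.0497,.0485,22)
from bench import r,camera; s=r.read_state(); print(s['ft_force'],s['torque'])
c=camera("scene"); np.savez("s5.npz",**c)
cv2.imwrite("pics/p5.png",cv2.resize(c["image"][130:250,220:370,::-1],(750,600),interpolation=cv2.INTER_CUBIC))
P,ok=cloud(c); h=cv2.cvtColor(c["image"],cv2.COLOR_RGB2HSV)
q=near(P,ok,.538,-.05,.03,.049,.075); print(len(q))
E
```

```text
time: 12.22
ee_pos: [0.5378, -0.0498, 0.0495]
eef_rot: [0.563, 0.827, 0.0, -0.0]
ft_force: [-1.8, 2.8, 5.6]
width: 0.0096
grip_force: 50.0
t 12.22 tcp [ 0.5378 -0.0498  0.0495] j [-0.48  0.35  0.57  1.9  -0.23  0.96  0.57] w 0.0096 dp [-0.0001  0.0014  0.0067]
rot [ 0.     -0.0001 -0.0014] yaw now 21.5
[-1.83341922  2.83063589  5.55737711] [0.63783205 0.42658312 0.11866434]
155
```

View pics/p5.png

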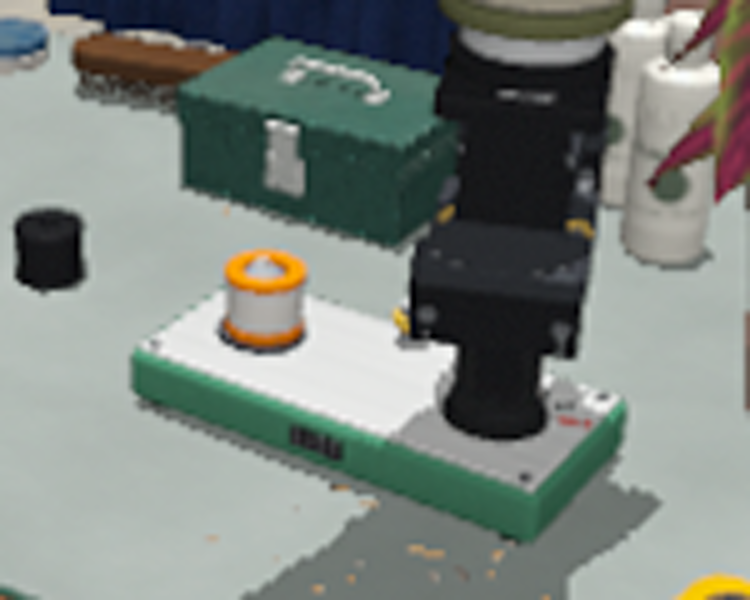

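The third-dot position is reached. The gripper is turned 69.2° (1.208 rad) from the winder's axis, and the pads are flush on the 10 mm bar (9.6 mm opening at 50 N). The crop shows the bobbin seated at (264,300). I'll hold briefly to check it stays put, then hand in.

```bash

python3 -m pendant '[{"dp":[0,0,0],"rotation":[0,0,0],"jaw":0},{"dp":[0,0,0],"rotation":[0,0,0],"jaw":0},{"dp":[0,0,0],"rotation":[0,0,0],"jaw":0},{"dp":[0,0,0],"rotation":[0,0,0],"jaw":0}]'
python3 - <<'E'
from fit import *
from bench import r,camera
to(.538,-.0497,.0495,22); print(r.read_state()["torque"])
for n in ["top","scene"]:
    c=camera(n); P,ok=cloud(c); m=orange(c["image"])&ok
    q=near(P,m,.5825,.36,.04,.028,.05); print(n,"narrow",len(q), len(q) and cv2.minEnclosingCircle(q[:,:2].astype(np.float32)))
    a=dict(np.load(n+"0.npz"))["image"].astype(int); d=np.abs(a-c["image"]).max(2); print("changed px left area",(d[:,:160]>60).sum())
E
```

```text
time: 12.78
ee_pos: [0.5378, -0.0498, 0.0495]
eef_rot: [0.563, 0.827, 0.0, -0.0]
ft_force: [-1.8, 3.4, 6.2]
width: 0.0093
grip_force: 50.0
t 12.78 tcp [ 0.5378 -0.0498  0.0495] j [-0.48  0.35  0.57  1.9  -0.23  0.96  0.57] w 0.0093 dp [-0.0001  0.0016 -0.0001]
rot [ 0.     -0.0001 -0.0014] yaw now 21.48
[0.73403427 0.4123939  0.13531205]
top narrow 163 ((0.5824078321456909, 0.36047637462615967), 0.021048428490757942)
changed px left area 2393
scene narrow 10 ((0.5754812359809875, 0.3550819158554077), 0.017725426703691483)
changed px left area 10695
```

```bash
python3 -c "
from bench import r; print(r.close_job())"
```

```text
the job is handed in; nothing more can be done
None
```

The wide-bore bobbin is seated on the spindle and released, and the narrow one still stands in its place on the counter. I handed the job in at about 13 s with the gripper holding the dial at about 1.21 rad, the third click; the dial angle is inferred from the gripper's angle, because the gripper hid the pointer.

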